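# Find the tin that rattles and hold it over the plate

### The job

A loose steel ball has been left in one of the three closed tins on the wooden tray; the other two are packed tight and make no rattle. Pick up the tins one at a time and shake each several times back and forth along its length until you feel which one rattles (shake that tin too, even if it is the last one left), standing every tin that stays silent back upright on the tray. Finish holding the rattling tin level in the gripper, a hand's width (about 15 cm) above the middle of the empty white plate - do not set it down or let go - and leave the salt shaker, the jar and the garlic where they stand.

Things in the scene. Friction and masses are not known exactly. Their poses are not given: they have to be found in the camera images.
- tin_a_mid (a point): centre (half-way up) of one of three closed tins that look alike: grey-green, cream lid (fast); 110 mm long (x axis of this point) x 52 wide (y) x 58 high (z up), flat parallel sides to grip across the 52 mm. 0.19 to 0.27 kg empty + 0.15 kg contents. Which tin holds the ball is drawn anew each time
- tin_b_mid (a point): a second tin, like tin_a_mid in all respects. Inside each tin is a straight lane 98 mm long, along the tin: in one of the three a steel ball (34 mm, 0.15 kg) rolls freely in it, 32 mm either way from the middle, in the others a tight pack lies still
- tin_c_mid (a point): the third tin, like tin_a_mid in all respects. Darted 8 cm along its length at 0.4 m/s and stopped, or tipped lengthwise, the tin with the ball knocks, and the ball stays at the end it ran to: on a level tin its weight then makes a moment of about 0.047 N m to that side (none in a packed tin). Thin sheet: a light grip (about 40 N) holds it steady
- tray_top (a point): centre of the upper face of the flat wooden tray, 12 mm above the worktop, fixed; 180 mm along its x, 360 mm along its y. At the start the three tins stand on it side by side, 114 mm apart along its y (10 mm either way), their lengths along its x. Strips 12 mm high and 10 mm wide run along both ends (y = +-174 mm).
- plate_mid (a point): centre of the empty white plate, 200 mm across, 18 mm high, at the height of its rim; fixed on the worktop to the left of the tray. (Keep clear of the tall blue waste bin, fixed on the worktop to the right of the tray, from about 0.5 m to the robot's right and 0.35 m ahead of it, and of the dish basket far left.)
- salt_shaker_mid (a point): centre of the grey-topped salt shaker, 44 mm across, 90 mm high; bystander, loose, not to be moved
- spread_jar_mid (a point): centre of the jar with a dark lid, 77 mm across, 102 mm high; bystander, loose, not to be moved
- garlic_a_mid (a point): centre of the garlic bulb, 61 mm across, 59 mm high; bystander, loose, not to be moved

How it is judged:
By the outcome, as a careful person would: the job done as asked, in the order asked, and still so for the second after the job is handed in, while the arm keeps its last pose, push and grip.
It also fails if it takes over 72 s, if anything falls off the work surface, if the arm or the gripper's body presses on something with over 40 N, if the wrist force passes 120 N, or if a joint passes its speed limit or range.

### The arm

A 6-joint arm with a two-finger parallel gripper is mounted at the origin on a cart in front of the work surface, level with it; the furniture and walls round the work are solid. World frame = base frame: x ahead of the robot, y to its left, z up, the work surface at z = 0. Lengths are in m, angles in rad, forces in N, time in s.
With the tool pointing down it reaches from about 0.35 to 0.975 m from the base axis. Payload 4.9 kg.
Tool frame: the origin (TCP) lies at the very end of the fingers, on their centre line; the grasp point (between the pads) lies 19 mm behind it; x points along the fingers, z is the direction in which the jaws open and shut, and the axes are right-handed (so a half turn about x gives the same grasp; the last joint's range is limited). The gripper opens to 85 mm and grips with 20 to 120 N. Pads are 22 mm wide; open, the fingers measure 114 mm over their backs; the gripper's body (76 mm by 85 mm) begins 54 mm behind the grasp point. The pads swing forward as they close: fully open they stand 13 mm farther back than shut.
Start: joints at [1.164, 0.053, 1.613, -0, 1.476, -0.119], TCP at [0.177, 0.599, 0.231] pointing down, gripper open.
Joint ranges: [-3.01, 3.01], [-1.01, 2.22], [0.06, 2.58], [-1.02, 4.17], [0.09, 2.62], [-3.14, 3.14]. Speed limits (rad/s): [2.57, 2.57, 3.14, 3.14, 3.14, 3.14].

### API

Orientations are given as a rotation vector (axis times angle).
In Python, from station import ctrl, imaging gives the robot as it stands. The module is installed in compiled form; this text tells all that it offers.
- The arm moves only by the shell command python3 -m jog 'ROWS' [FORCE]. ROWS is JSON, a list that holds one entry, the list of rows, each a list of 5 numbers: the shift along the tool's x, y, z in m, then the turn about the tool's x in rad, then the closure, from -1 (fully open) to 1 (shut). A call has 1 to 12 rows; each row is the pose to reach, as a shift and turn from the pose measured when the call began, along the tool's axes at that moment; what a row does not reach only later rows make up. A row lasts 1/10 s, in which the tool goes at most 50 mm and 8.59 degrees, less where a joint would pass 70% of its speed; a pose out of reach is approached as far as the arm can. A call with a gripper value outside its range is refused whole. The fingers move at their own pace and stop on an object; FORCE is the grip in N (left out, the last holds). Time passes only in rows, so rows that repeat a pose let the fingers close. It gives the time, the measured TCP pose, the force and the opening at its end, in the units of the state.
- ctrl.get_obs(): the state, without advancing time (a new reading comes with each control period).
- imaging.get_image(name): name is "scene" or "top"; returns a dict with "color" (384x512x3 uint8, red, green, blue), "intrinsics" (3x3 intrinsics, pixels), "R" (3x3) and "t" (3): a world point X has camera coordinates R X + t. Camera axes: x right, y down, z forward; pixel columns grow to the right and rows downward; lengths in m; the calibration is good to about 2 mm. A picture is of the moment at which its call begins. There is no depth.
- ctrl.finish_job(): hands the job in, once; it reports no verdict.
The state is a dict: "t": time; "q": joint angles; "dq": joint speeds; "effort": joint torques, N m; "tool_pos": TCP position; "tool_rot": TCP orientation; "contact_force": force on the tool from outside, world axes, zero at the start; "wrist_torque": the same for the moment, N m; "opening": finger opening in m.
Only numpy, scipy, OpenCV 4.12 (cv2) and the standard library are available. Lean on these libraries where they do the work, as an engineer would, in place of code of your own. Each camera call takes 0.05 s, during which the arm holds its last target.

## Working session

There is one attempt and no reset: what is moved stays moved. The work goes in short steps, Python scripts to look and compute and a shell command to move; the robot and the scene stay as the last step left them, time stands still between calls to the robot, and variables do not carry over. Pictures are saved under pics/ and viewed, and the job is handed in when it is done.

```bash
mkdir -p pics
python3 - <<'E'
from station import ctrl, imaging
import cv2,numpy as np
np.set_printoptions(precision=4,suppress=True)
for n in("scene","top"):
    d=imaging.get_image(n); cv2.imwrite(f"pics/{n}0.png",d["color"][:,:,::-1]); print(n,d["intrinsics"],d["R"],d["t"])
print(ctrl.get_obs())
E
```

```text
scene [[367.926    0.     251.5456]
 [  0.     367.926  190.8924]
 [  0.       0.       1.    ]] [[ 0.7926 -0.6094 -0.0196]
 [-0.3059 -0.3697 -0.8773]
 [ 0.5275  0.7014 -0.4795]] [-0.419   0.2469  0.7279]
top [[404.2148   0.     250.0819]
 [  0.     404.2148 191.5929]
 [  0.       0.       1.    ]] [[ 0.0214 -0.9997  0.0152]
 [-0.9808 -0.024  -0.1933]
 [ 0.1936 -0.0108 -0.981 ]] [0.0063 0.5778 0.9294]
{'t': 0.1, 'q': array([ 1.164 ,  0.0533,  1.6141, -0.    ,  1.476 , -0.119 ]), 'dq': array([ 0.0013,  0.0006, -0.0021, -0.0011,  0.0009, -0.0005]), 'effort': array([  0.0002, -39.4906, -37.1361,  -0.0001,   0.0039,   0.    ]), 'tool_pos': array([0.1772, 0.5988, 0.2302]), 'tool_rot': array([-0.9956,  1.3334,  0.9941]), 'contact_force': array([-0.4685,  0.6919,  0.0182]), 'wrist_torque': array([-0.0235,  0.0114, -0.0054]), 'opening': 0.0853536774702373}
```

View pics/scene0.png

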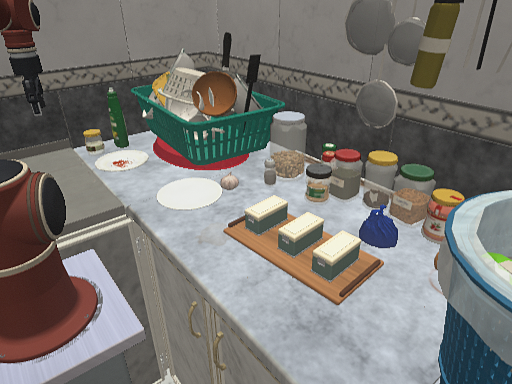

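View pics/top0.png

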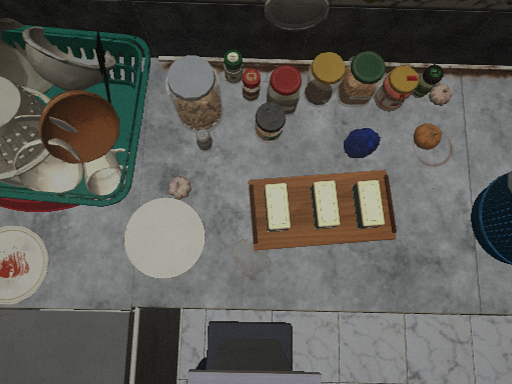

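The top view shows the lids near (277,206), (327,203) and (370,203), the empty plate at (165,237), the garlic at (179,187), the shaker at (204,139) and the jar at (270,120). I'll measure the lids and the plate.

```bash
cat > h.py <<'E'
import numpy as np,cv2
from station import ctrl, imaging
from scipy.spatial.transform import Rotation as Ro
np.set_printoptions(precision=4,suppress=True)
def back(d,uv,z):
    uv=np.atleast_2d(uv); r=np.c_[uv,np.ones(len(uv))]@np.linalg.inv(d["intrinsics"]).T@d["R"]
    c=-d["R"].T@d["t"]; s=(z-c[2])/r[:,2]; return c+s[:,None]*r
def proj(d,X):
    p=(np.atleast_2d(X)@d["R"].T+d["t"])@d["intrinsics"].T; return p[:,:2]/p[:,2:]
def tool():
    o=ctrl.get_obs(); return o,Ro.from_rotvec(o["tool_rot"]).as_matrix()
def lids(d,z=0.07,box=(240,165,400,255)):
    im=d["color"].astype(int); m=((im.min(2)>150)&(im[:,:,0]-im[:,:,2]>12)).astype(np.uint8)
    k=np.zeros_like(m);x0,y0,x1,y1=box;k[y0:y1,x0:x1]=m[y0:y1,x0:x1]
    for c in cv2.findContours(k,cv2.RETR_EXTERNAL,cv2.CHAIN_APPROX_NONE)[0]:
        if cv2.contourArea(c)<200: continue
        P=back(d,c[:,0,:].astype(float),z); (cx,cy),(w,h),a=cv2.minAreaRect((P[:,:2]*1000).astype(np.float32))
        if w<h: w,h,a=h,w,a-90
        a=(a+90)%180-90
        print("lid px",c[:,0,:].mean(0),"ctr mm",round(cx,1),round(cy,1),"size",round(w,1),round(h,1),"ang of length deg",round(a,2))
E
python3 - <<'E'
from h import *
d=imaging.get_image("top"); lids(d)
im=d["color"].astype(int)
m=((im.min(2)>140)).astype(np.uint8); k=np.zeros_like(m);k[190:285,115:212]=m[190:285,115:212]
c=max(cv2.findContours(k,cv2.RETR_EXTERNAL,cv2.CHAIN_APPROX_NONE)[0],key=cv2.contourArea)
P=back(d,c[:,0,:].astype(float),.018); print(cv2.minEnclosingCircle((P[:,:2]*1000).astype(np.float32)))
tr=np.array([[250,180],[388,171],[396,239],[254,249.]]);print(back(d,tr,.012))
print(back(d,[[179,187]],.03),back(d,[[204,139]],.045),back(d,[[270,120]],.05))
o,R=tool();print(R)
E
```

```text
lid px [277.3583 205.5   ] ctr mm 543.0 -46.1 size 103.8 46.7 ang of length deg 5.67
lid px [371.2667 204.55  ] ctr mm 555.9 -271.5 size 103.1 45.2 ang of length deg 5.62
lid px [327.4565 204.1449] ctr mm 552.3 -164.5 size 103.8 45.9 ang of length deg 5.52
((465.6461486816406, 229.16329956054688), 99.64767456054688)
[[ 0.6165  0.0199  0.012 ]
 [ 0.6493 -0.337   0.012 ]
 [ 0.4741 -0.3493  0.012 ]
 [ 0.4413  0.0062  0.012 ]]
[[0.5901 0.1974 0.03  ]] [[0.7123 0.1387 0.045 ]] [[ 0.7657 -0.0273  0.05  ]]
[[-0.0007 -0.9589  0.2838]
 [-0.0015  0.2838  0.9589]
 [-1.      0.0002 -0.0016]]
```

```bash
cat >> h.py <<'E'
def goto(x,y,z,ang=95.6):
    o,R=tool(); d=R.T@(np.array([x,y,z])-o["tool_pos"]); a=np.degrees(np.arctan2(R[1,2],R[0,2]))
    print("t",o["t"],"pos",o["tool_pos"],"jaw ang",round(a,2),"axis",R[:,0],"F",o["contact_force"],"M",o["wrist_torque"],"open",round(o["opening"],4),"q",o["q"])
    print("shift",d,"turn",-np.radians(ang-a))
E
python3 -c "
from h import *
goto(.543,-.046,.18)"
```

```text
t 0.15 pos [0.1772 0.5988 0.2303] jaw ang 73.51 axis [-0.0007 -0.0015 -1.    ] F [ 0.2132  0.322  -0.5686] M [ 0.0063  0.0131 -0.0036] open 0.0856 q [ 1.164   0.0532  1.614   0.      1.476  -0.119 ]
shift [ 0.051  -0.5338 -0.5144] turn -0.3855344742339161
```

```bash
python3 -m jog '[[[0.051,-0.534,-0.514,-0.386,-1],[0.051,-0.534,-0.514,-0.386,-1],[0.051,-0.534,-0.514,-0.386,-1],[0.051,-0.534,-0.514,-0.386,-1],[0.051,-0.534,-0.514,-0.386,-1],[0.051,-0.534,-0.514,-0.386,-1],[0.051,-0.534,-0.514,-0.386,-1],[0.051,-0.534,-0.514,-0.386,-1],[0.051,-0.534,-0.514,-0.386,-1],[0.051,-0.534,-0.514,-0.386,-1],[0.051,-0.534,-0.514,-0.386,-1],[0.051,-0.534,-0.514,-0.386,-1]]]' 40; python3 -c "
from h import *
goto(.543,-.046,.18)"
```

```text
t: 1.35
tool_pos: [0.4728, 0.0776, 0.1898]
tool_rot: [-1.282, 1.162, 1.281]
contact_force: [1.3, 0.7, -0.2]
opening: 0.0853
t 1.35 pos [0.4728 0.0776 0.1898] jaw ang 95.61 axis [-0.0002 -0.0013 -1.    ] F [ 1.2768  0.6678 -0.1547] M [ 0.0197 -0.0538 -0.0254] open 0.0853 q [ 0.0079 -0.2794  1.9879 -0.0013  1.4333 -1.6606]
shift [ 0.01   -0.0578 -0.1298] turn 0.0001585365178638673
```

```bash
python3 -m jog '[[[0.01,-0.058,-0.13,0,-1],[0.01,-0.058,-0.13,0,-1],[0.01,-0.058,-0.13,0,-1],[0.01,-0.058,-0.13,0,-1],[0.01,-0.058,-0.13,0,-1]]]'
python3 - <<'E'
from h import *
d=imaging.get_image("top");cv2.imwrite("pics/top1.png",d["color"][:,:,::-1])
d=imaging.get_image("scene");cv2.imwrite("pics/sc1.png",d["color"][:,:,::-1])
goto(.543,-.046,.025)
E
```

```text
t: 1.85
tool_pos: [0.543, -0.0469, 0.1793]
tool_rot: [-1.279, 1.164, 1.281]
contact_force: [-0.4, 0.4, -0.6]
opening: 0.0854
t 1.95 pos [ 0.5427 -0.0455  0.1797] jaw ang 95.64 axis [-0.0008 -0.0008 -1.    ] F [-0.7727  0.3622  0.3945] M [ 0.0104  0.0124 -0.0021] open 0.0855 q [-0.2197 -0.1017  1.8519 -0.001   1.392  -1.8889]
shift [ 0.1547 -0.0004 -0.0005] turn 0.0007770756475078232
```

View pics/sc1.png

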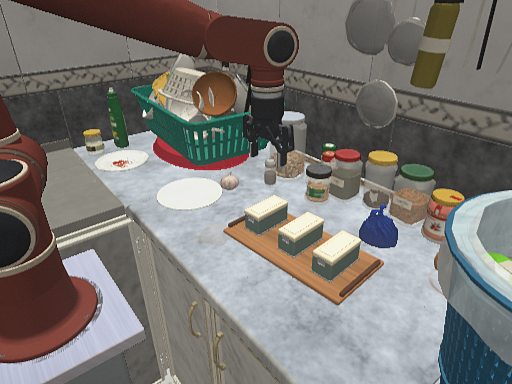

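The gripper hangs at about (268,150), over tin A at (266,213), so it can go down.

```bash
python3 -m jog '[[[0.045,0,0,0,-1],[0.09,0,0,0,-1],[0.13,0,0,0,-1],[0.155,0,0,0,-1],[0.155,0,0,0,-1],[0.155,0,0,0,0.3],[0.155,0,0,0,1],[0.155,0,0,0,1],[0.155,0,0,0,1],[0.155,0,0,0,1],[0.155,0,0,0,1],[0.155,0,0,0,1]]]' 42; python3 -c "
from h import *
goto(.543,-.046,.19)"
```

```text
t: 3.15
tool_pos: [0.5446, -0.0456, 0.0275]
tool_rot: [-1.284, 1.159, 1.278]
contact_force: [-1.0, 3.2, 7.4]
opening: 0.0514
t 3.15 pos [ 0.5446 -0.0456  0.0275] jaw ang 95.66 axis [ 0.0034 -0.001  -1.    ] F [-1.009   3.1839  7.3955] M [0.3353 0.1479 0.1134] open 0.0514 q [-0.2196  0.0844  1.9451 -0.0002  1.1085 -1.889 ]
shift [-0.1625  0.0011 -0.0005] turn 0.0009710420409298763
```

```bash
python3 -m jog '[[[-0.02,0,0,0,1],[-0.05,0,0,0,1],[-0.09,0,0,0,1],[-0.13,0,0,0,1],[-0.16,0,0,0,1],[-0.16,0,0,0,1],[-0.16,0,0,0,1],[-0.16,0,0,0,1]]]'
python3 - <<'E'
from h import *
d=imaging.get_image("scene");cv2.imwrite("pics/sc2.png",d["color"][:,:,::-1])
goto(.543,-.046,.19)
E
```

```text
t: 3.95
tool_pos: [0.5422, -0.0451, 0.1842]
tool_rot: [-1.281, 1.162, 1.283]
contact_force: [-0.2, -0.3, -4.4]
opening: 0.0516
t 4.0 pos [ 0.5422 -0.0451  0.184 ] jaw ang 95.65 axis [-0.0021  0.0002 -1.    ] F [-0.6267 -0.361  -4.9851] M [ 0.0677 -0.0568  0.0282] open 0.0516 q [-0.2196 -0.1058  1.8483 -0.0002  1.4011 -1.889 ]
shift [-0.006  -0.0007 -0.001 ] turn 0.0008884502595266574
```

View pics/sc2.png

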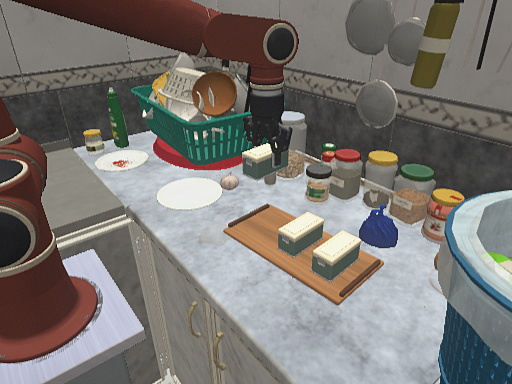

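The tin at (265,160) is held level. I'll shake it along tool y and read the moment after each dart.

```bash
cat > m.py <<'E'
from h import *
import sys
o,R=tool(); print(sys.argv[1:],"pos",o["tool_pos"],"F tool",R.T@o["contact_force"],"M tool",R.T@o["wrist_torque"],"t",o["t"])
E
python3 -m jog '[[[0,0.04,0,0,1],[0,0.08,0,0,1],[0,0.08,0,0,1],[0,0.08,0,0,1],[0,0.08,0,0,1],[0,0.08,0,0,1],[0,0.08,0,0,1]]]' >/dev/null; python3 m.py +
python3 -m jog '[[[0,-0.04,0,0,1],[0,-0.08,0,0,1],[0,-0.08,0,0,1],[0,-0.08,0,0,1],[0,-0.08,0,0,1],[0,-0.08,0,0,1],[0,-0.08,0,0,1]]]' >/dev/null; python3 m.py -
python3 -m jog '[[[0,0.04,0,0,1],[0,0.08,0,0,1],[0,0.08,0,0,1],[0,0.08,0,0,1],[0,0.08,0,0,1],[0,0.08,0,0,1],[0,0.08,0,0,1]]]' >/dev/null; python3 m.py +
python3 -m jog '[[[0,-0.04,0,0,1],[0,-0.08,0,0,1],[0,-0.08,0,0,1],[0,-0.08,0,0,1],[0,-0.08,0,0,1],[0,-0.08,0,0,1],[0,-0.08,0,0,1]]]' >/dev/null; python3 m.py -
```

```text
['+'] pos [ 0.4632 -0.053   0.1842] F tool [ 3.9586 -0.4637 -0.4642] M tool [-0.0383  0.0549 -0.0344] t 4.7
['-'] pos [ 0.5424 -0.0451  0.1845] F tool [ 4.5901 -0.4194 -0.066 ] M tool [ 0.0053 -0.0279 -0.0804] t 5.4
['+'] pos [ 0.4635 -0.053   0.1849] F tool [ 4.5439 -0.4696  0.006 ] M tool [-0.0163 -0.0167 -0.0277] t 6.1
['-'] pos [ 0.5427 -0.0452  0.1852] F tool [ 4.267  -0.2538 -0.0048] M tool [ 0.0043 -0.0456 -0.0017] t 6.8
```

Single readings are too noisy, so I'll average over camera-call holds after each of a few more darts.

```bash
cat > m.py <<'E'
from h import *
import sys
A=[]
for i in range(12):
    imaging.get_image("top"); o,R=tool(); A.append(np.r_[R.T@o["contact_force"],R.T@o["wrist_torque"],o["effort"][3:]])
A=np.array(A)
print(sys.argv[1],"pos",o["tool_pos"],"t",o["t"],"Mz %.4f +- %.4f"%(A[:,5].mean(),A[:,5].std()/len(A)**.5),"F,M,eff",A.mean(0))
E
python3 m.py -
python3 -m jog '[[[0,0.04,0,0,1],[0,0.08,0,0,1],[0,0.08,0,0,1],[0,0.08,0,0,1],[0,0.08,0,0,1]]]' >/dev/null; python3 m.py +
python3 -m jog '[[[0,-0.04,0,0,1],[0,-0.08,0,0,1],[0,-0.08,0,0,1],[0,-0.08,0,0,1],[0,-0.08,0,0,1]]]' >/dev/null; python3 m.py -
```

```text
- pos [ 0.5431 -0.0452  0.1848] t 7.4 Mz -0.0117 +- 0.0126 F,M,eff [ 3.8133  0.0963 -0.0696  0.0136 -0.0051 -0.0117 -0.0037  0.0136 -0.0001]
+ pos [ 0.4635 -0.0531  0.1849] t 8.5 Mz 0.0055 +- 0.0134 F,M,eff [ 3.8476  0.2245 -0.106  -0.0014  0.0014  0.0055 -0.0058  0.0164  0.0002]
- pos [ 0.5431 -0.0451  0.1849] t 9.6 Mz -0.0206 +- 0.0142 F,M,eff [ 3.9727  0.1109  0.2212  0.0001 -0.0086 -0.0206 -0.0029  0.012  -0.0002]
```

Tin A is silent: the moment doesn't follow the dart direction (a ball would swing it by about 0.094 N·m, and I saw less than 0.03). I'll stand it back in its place.

```bash
python3 -m jog '[[[0.05,0,0,0,1],[0.095,0,0,0,1],[0.13,0,0,0,1],[0.15,0,0,0,1],[0.155,0,0,0,1],[0.155,0,0,0,1],[0.155,0,0,0,1]]]'; python3 -c "
from h import *
goto(.543,-.046,.0275)"
```

```text
t: 10.3
tool_pos: [0.5442, -0.0454, 0.0314]
tool_rot: [-1.283, 1.16, 1.28]
contact_force: [0.6, 0.8, -3.6]
opening: 0.0513
t 10.3 pos [ 0.5442 -0.0454  0.0314] jaw ang 95.67 axis [ 0.0017 -0.0006 -1.    ] F [ 0.6237  0.8379 -3.6444] M [-0.0188 -0.0322 -0.0097] open 0.0513 q [-0.2195  0.0787  1.9435 -0.0002  1.1176 -1.8891]
shift [ 0.0039  0.0013 -0.0004] turn 0.0011701889108922997
```

```bash
python3 -m jog '[[[0.002,0,0,0,1],[0.004,0,0,0,1],[0.0045,0,0,0,1],[0.005,0,0,0,1],[0.005,0,0,0,1]]]'; python3 -c "
from h import *
goto(.543,-.046,.0275)"
```

```text
t: 10.8
tool_pos: [0.545, -0.0456, 0.0277]
tool_rot: [-1.284, 1.159, 1.279]
contact_force: [-1.4, -0.2, 4.6]
opening: 0.0515
t 10.8 pos [ 0.545  -0.0456  0.0277] jaw ang 95.67 axis [ 0.0029 -0.0008 -1.    ] F [-1.446  -0.2084  4.6048] M [ 0.1143  0.6544 -0.0163] open 0.0515 q [-0.2195  0.0855  1.9436 -0.0002  1.1095 -1.889 ]
shift [ 0.0002  0.0021 -0.0002] turn 0.0011357075080744494
```

It's on the tray (force +4.6 N up). Next: release, rise, and move over to tin B.

```bash
python3 -m jog '[[[0,0,0,0,0.2],[0,0,0,0,-1],[0,0,0,0,-1],[0,0,0,0,-1],[0,0,0,0,-1],[-0.03,0,0,0,-1],[-0.08,0,0,0,-1],[-0.12,0,0,0,-1],[-0.15,0,0,0,-1],[-0.15,0,0,0,-1]]]'
python3 - <<'E'
from h import *
d=imaging.get_image("scene");cv2.imwrite("pics/sc3.png",d["color"][:,:,::-1])
lids(imaging.get_image("top"))
goto(.552,-.1645,.18)
E
```

```text
t: 11.8
tool_pos: [0.548, -0.0462, 0.1842]
tool_rot: [-1.291, 1.154, 1.27]
contact_force: [0.9, 0.3, 0.8]
opening: 0.0856
lid px [277.9103 210.2949] ctr mm 531.3 -47.4 size 60.8 48.3 ang of length deg 5.86
lid px [370.6393 202.418 ] ctr mm 556.1 -270.6 size 107.2 48.1 ang of length deg 5.89
t 11.9 pos [ 0.545  -0.0456  0.1784] jaw ang 95.67 axis [ 0.0047 -0.0012 -1.    ] F [ 0.1818 -0.3146  0.0318] M [-0.0643 -0.0109 -0.029 ] open 0.0854 q [-0.2194 -0.0988  1.8514 -0.0002  1.3842 -1.8891]
shift [-0.0014  0.0048 -0.1191] turn 0.0011779045229694846
```

View pics/sc3.png

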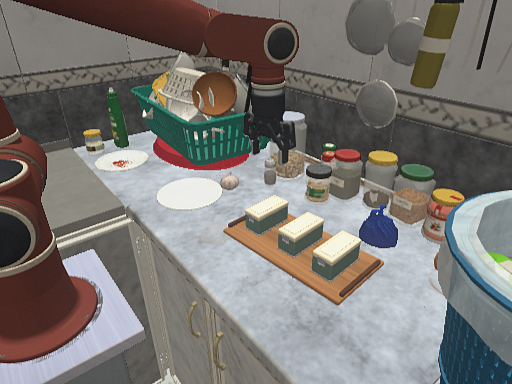

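Tin A stands upright at (266,213) again. On to tin B.

```bash
python3 -m jog '[[[0,0.004,-0.045,0,-1],[0,0.004,-0.09,0,-1],[0,0.004,-0.119,0,-1],[0,0.004,-0.119,0,-1],[0.04,0.004,-0.119,0,-1],[0.08,0.004,-0.119,0,-1],[0.12,0.004,-0.119,0,-1],[0.145,0.004,-0.119,0,-1],[0.152,0.004,-0.119,0,-1],[0.152,0.004,-0.119,0,-1]]]'; python3 -c "
from h import *
goto(.552,-.1645,.0265)"
```

```text
t: 12.9
tool_pos: [0.5518, -0.1633, 0.0244]
tool_rot: [-1.282, 1.16, 1.282]
contact_force: [0.7, -0.8, -0.5]
opening: 0.0852
t 12.9 pos [ 0.5518 -0.1633  0.0244] jaw ang 95.69 axis [ 0.0004  0.0008 -1.    ] F [ 0.7232 -0.7729 -0.5427] M [-0.0685 -0.0549  0.0117] open 0.0852 q [-0.4174  0.1549  1.8737  0.001   1.1129 -2.0881]
shift [-0.0021 -0.0001 -0.0013] turn 0.0016476760423061454
```

```bash
python3 -m jog '[[[-0.002,0,-0.001,0,0.3],[-0.002,0,-0.001,0,1],[-0.002,0,-0.001,0,1],[-0.002,0,-0.001,0,1],[-0.002,0,-0.001,0,1],[-0.002,0,-0.001,0,1],[-0.02,0,-0.001,0,1],[-0.05,0,-0.001,0,1],[-0.09,0,-0.001,0,1],[-0.13,0,-0.001,0,1],[-0.157,0,-0.001,0,1],[-0.157,0,-0.001,0,1]]]' 42
python3 -m jog '[[[0,-0.02,0,0,1],[0,-0.02,0,0,1],[0,-0.02,0,0,1]]]'
python3 m.py start
python3 -m jog '[[[0,0.04,0,0,1],[0,0.08,0,0,1],[0,0.08,0,0,1],[0,0.08,0,0,1],[0,0.08,0,0,1]]]' >/dev/null; python3 m.py +
python3 -m jog '[[[0,-0.04,0,0,1],[0,-0.08,0,0,1],[0,-0.08,0,0,1],[0,-0.08,0,0,1],[0,-0.08,0,0,1]]]' >/dev/null; python3 m.py -
python3 -m jog '[[[0,0.04,0,0,1],[0,0.08,0,0,1],[0,0.08,0,0,1],[0,0.08,0,0,1],[0,0.08,0,0,1]]]' >/dev/null; python3 m.py +
python3 -m jog '[[[0,-0.04,0,0,1],[0,-0.08,0,0,1],[0,-0.08,0,0,1],[0,-0.08,0,0,1],[0,-0.08,0,0,1]]]' >/dev/null; python3 m.py -
python3 -c "
from h import *
goto(.552,-.1645,.0265);d=imaging.get_image('scene');cv2.imwrite('pics/sc4.png',d['color'][:,:,::-1])"
```

```text
t: 14.1
tool_pos: [0.5542, -0.1655, 0.1863]
tool_rot: [-1.289, 1.157, 1.274]
contact_force: [-0.1, -0.2, -3.6]
opening: 0.0515
t: 14.4
tool_pos: [0.5727, -0.163, 0.1836]
tool_rot: [-1.285, 1.159, 1.278]
contact_force: [-0.6, 0.6, -4.5]
opening: 0.0515
start pos [ 0.5741 -0.1635  0.1866] t 15.0 Mz 0.0017 +- 0.0150 F,M,eff [ 3.6959 -0.0354  0.0315  0.0087  0.0014  0.0017  0.0003 -0.0292 -0.0003]
+ pos [ 0.4945 -0.1715  0.1859] t 16.1 Mz 0.0029 +- 0.0130 F,M,eff [ 3.8579 -0.209   0.0067 -0.0001  0.0092  0.0029 -0.0002 -0.0317  0.0002]
- pos [ 0.5741 -0.1635  0.1866] t 17.2 Mz -0.0032 +- 0.0124 F,M,eff [ 3.5785  0.0698  0.0667  0.0028  0.0132 -0.0032  0.0008 -0.0349 -0.0003]
+ pos [ 0.4945 -0.1715  0.1859] t 18.3 Mz 0.0049 +- 0.0106 F,M,eff [ 3.8799  0.0268  0.0464 -0.0182 -0.0137  0.0049 -0.0001 -0.0315  0.0002]
- pos [ 0.5741 -0.1635  0.1866] t 19.4 Mz 0.0046 +- 0.0136 F,M,eff [ 3.829   0.041  -0.0476  0.0041 -0.0051  0.0046  0.0009 -0.0349 -0.0003]
t 19.4 pos [ 0.5741 -0.1635  0.1866] jaw ang 95.69 axis [ 0.0089 -0.0031 -1.    ] F [ 0.2423 -0.3093 -4.6082] M [-0.0098 -0.0727  0.0547] open 0.0514 q [-0.4024  0.0117  1.7304  0.0007  1.3901 -2.0727]
shift [0.1599 0.0234 0.0019] turn 0.0016145599992030215
```

View pics/sc4.png

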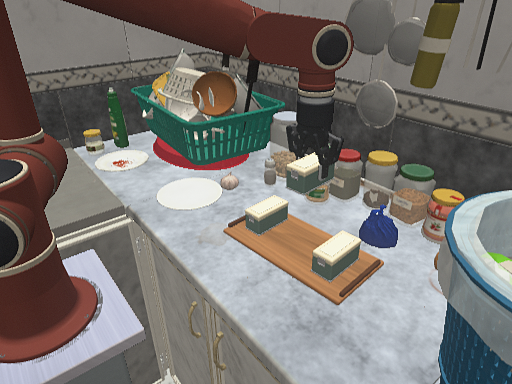

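Tin B is silent too, with no change above 0.01 N·m between ends in either the wrist moment or the joint 5 torque. Put it back.

```bash
python3 -m jog '[[[0.03,0.023,0.002,0,1],[0.075,0.023,0.002,0,1],[0.115,0.023,0.002,0,1],[0.14,0.023,0.002,0,1],[0.15,0.023,0.002,0,1],[0.155,0.023,0.002,0,1],[0.155,0.023,0.002,0,1],[0.155,0.023,0.002,0,1]]]'; python3 -c "
from h import *
goto(.552,-.1645,.0265)"
```

```text
t: 20.25
tool_pos: [0.5539, -0.1649, 0.0335]
tool_rot: [-1.291, 1.155, 1.271]
contact_force: [0.4, 0.1, -4.2]
opening: 0.0518
t 20.25 pos [ 0.5539 -0.1649  0.0335] jaw ang 95.7 axis [ 0.0121 -0.0045 -0.9999] F [ 0.3678  0.1046 -4.2003] M [ 0.016  -0.0485  0.0134] open 0.0518 q [-0.4185  0.1393  1.8734  0.0009  1.1161 -2.0892]
shift [0.0069 0.002  0.0007] turn 0.0017290491452724088
```

```bash
python3 -m jog '[[[0.003,0,0,0,1],[0.005,0,0,0,1],[0.007,0,0,0,1],[0.008,0,0,0,1],[0.008,0,0,0,1]]]'; python3 -c "
from h import *
goto(.552,-.1645,.0265)"
```

```text
t: 20.75
tool_pos: [0.5554, -0.1654, 0.0286]
tool_rot: [-1.293, 1.155, 1.27]
contact_force: [-4.2, 2.1, 9.8]
opening: 0.0515
t 20.75 pos [ 0.5554 -0.1654  0.0286] jaw ang 95.71 axis [ 0.0136 -0.0049 -0.9999] F [-4.2303  2.0879  9.7834] M [0.6878 1.0758 0.0826] open 0.0515 q [-0.4184  0.1488  1.8723  0.0011  1.1061 -2.0893]
shift [0.0021 0.0033 0.0013] turn 0.0018668963300979664
```

Contact with the tray (9.8 N). Release and move over tin C at (0.556, -0.271).

```bash
python3 -m jog '[[[0,0,0,0,0.2],[0,0,0,0,-1],[0,0,0,0,-1],[0,0,0,0,-1],[0,0,0,0,-1],[-0.03,0,0,0,-1],[-0.08,0,0,0,-1],[-0.12,0,0,0,-1],[-0.15,0,0,0,-1],[-0.15,0,0,0,-1]]]'
python3 - <<'E'
from h import *
d=imaging.get_image("scene");cv2.imwrite("pics/sc5.png",d["color"][:,:,::-1])
lids(imaging.get_image("top"))
goto(.556,-.271,.18)
E
```

```text
t: 21.75
tool_pos: [0.5564, -0.166, 0.1852]
tool_rot: [-1.301, 1.151, 1.26]
contact_force: [1.5, -1.0, 0.1]
opening: 0.0853
lid px [373.125 206.3  ] ctr mm 545.5 -271.7 size 72.8 48.3 ang of length deg 6.14
lid px [277.288 205.176] ctr mm 544.3 -46.0 size 107.0 48.9 ang of length deg 5.51
t 21.85 pos [ 0.5537 -0.1648  0.1793] jaw ang 95.7 axis [ 0.0151 -0.0056 -0.9999] F [-0.6532  0.8523  0.2403] M [ 0.0245  0.0479 -0.0268] open 0.0851 q [-0.4187 -0.0324  1.7867  0.0011  1.3712 -2.0893]
shift [-0.0001  0.0083 -0.1059] turn 0.0018189606484866005
```

View pics/sc5.png

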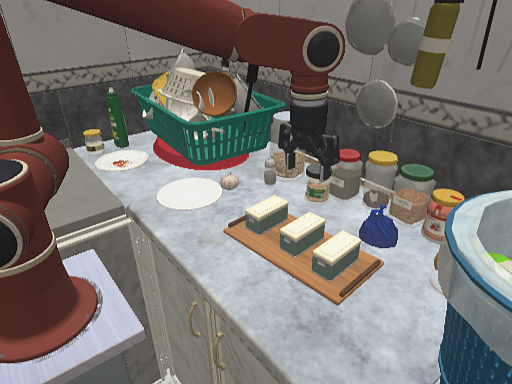

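Tin B stands upright at (302,232). Now tin C, with the gripper's small tilt included in the shift.

```bash
python3 -c "
from h import *
goto(.556,-.271,.0265)"; python3 -m jog '[[[0,0.008,-0.04,0,-1],[0,0.008,-0.08,0,-1],[0,0.008,-0.106,0,-1],[0,0.008,-0.106,0,-1],[0,0.008,-0.106,0,-1]]]'; python3 -c "
from h import *
goto(.556,-.271,.0265)"
```

```text
t 21.85 pos [ 0.5537 -0.1648  0.1793] jaw ang 95.7 axis [ 0.0151 -0.0056 -0.9999] F [-0.6532  0.8523  0.2403] M [ 0.0245  0.0479 -0.0268] open 0.0851 q [-0.4187 -0.0324  1.7867  0.0011  1.3712 -2.0893]
shift [ 0.1534  0.0105 -0.1048] turn 0.0018189606484866005
t: 22.35
tool_pos: [0.5552, -0.2707, 0.1775]
tool_rot: [-1.29, 1.155, 1.271]
contact_force: [0.1, 0.6, -0.1]
opening: 0.0851
t 22.35 pos [ 0.5552 -0.2707  0.1775] jaw ang 95.65 axis [ 0.0118 -0.0029 -0.9999] F [ 0.0689  0.5633 -0.1193] M [-0.0141 -0.0287  0.0001] open 0.0851 q [-0.5758  0.0659  1.6904  0.0041  1.3738 -2.246 ]
shift [0.151  0.001  0.0002] turn 0.0008418691215383632
```

```bash
python3 -m jog '[[[0.045,0.001,0,0,-1],[0.09,0.001,0,0,-1],[0.13,0.001,0,0,-1],[0.148,0.001,0,0,-1],[0.151,0.001,0,0,-1],[0.151,0.001,0,0,-1],[0.151,0.001,0,0,0.3],[0.151,0.001,0,0,1],[0.151,0.001,0,0,1],[0.151,0.001,0,0,1],[0.151,0.001,0,0,1],[0.151,0.001,0,0,1]]]' 42; python3 -c "
from h import *
goto(.556,-.271,.18)"
```

```text
t: 23.55
tool_pos: [0.5573, -0.2718, 0.0286]
tool_rot: [-1.292, 1.154, 1.268]
contact_force: [-0.3, 1.2, 7.3]
opening: 0.0517
t 23.55 pos [ 0.5573 -0.2718  0.0286] jaw ang 95.64 axis [ 0.0146 -0.004  -0.9999] F [-0.268   1.1719  7.2694] M [0.4153 0.0982 0.0319] open 0.0517 q [-0.5758  0.2347  1.7727  0.0051  1.1198 -2.2473]
shift [-0.1514 -0.0009  0.0001] turn 0.0007560363938289341
```

```bash
python3 -m jog '[[[-0.02,0,0,0,1],[-0.05,0,0,0,1],[-0.09,0,0,0,1],[-0.13,0,0,0,1],[-0.158,0,0,0,1],[-0.158,0,0,0,1],[-0.158,0,0,0,1]]]'
python3 m.py start
python3 -m jog '[[[0,0.04,0,0,1],[0,0.08,0,0,1],[0,0.08,0,0,1],[0,0.08,0,0,1],[0,0.08,0,0,1]]]' >/dev/null; python3 m.py +
python3 -m jog '[[[0,-0.04,0,0,1],[0,-0.08,0,0,1],[0,-0.08,0,0,1],[0,-0.08,0,0,1],[0,-0.08,0,0,1]]]' >/dev/null; python3 m.py -
python3 -m jog '[[[0,0.04,0,0,1],[0,0.08,0,0,1],[0,0.08,0,0,1],[0,0.08,0,0,1],[0,0.08,0,0,1]]]' >/dev/null; python3 m.py +
python3 -m jog '[[[0,-0.04,0,0,1],[0,-0.08,0,0,1],[0,-0.08,0,0,1],[0,-0.08,0,0,1],[0,-0.08,0,0,1]]]' >/dev/null; python3 m.py -
python3 -c "
from h import *
goto(.4656,.229,.23);d=imaging.get_image('scene');cv2.imwrite('pics/sc6.png',d['color'][:,:,::-1])"
```

```text
t: 24.25
tool_pos: [0.5545, -0.271, 0.1855]
tool_rot: [-1.291, 1.154, 1.269]
contact_force: [0.1, -0.7, -3.6]
opening: 0.051
start pos [ 0.555  -0.2712  0.1865] t 24.85 Mz 0.0090 +- 0.0088 F,M,eff [ 3.3857  0.2104 -0.2258 -0.005  -0.0133  0.009   0.013  -0.0535 -0.    ]
+ pos [ 0.4755 -0.279   0.1854] t 25.95 Mz -0.0495 +- 0.0096 F,M,eff [ 3.1653 -0.1509  0.0805  0.0122  0.0077 -0.0495 -0.0146 -0.0167  0.0001]
- pos [ 0.555  -0.2711  0.1865] t 27.05 Mz 0.0491 +- 0.0091 F,M,eff [ 3.0816  0.1223  0.0232 -0.0017 -0.0109  0.0491  0.0468 -0.0914 -0.0002]
+ pos [ 0.4754 -0.279   0.1853] t 28.15 Mz -0.0398 +- 0.0091 F,M,eff [ 3.1655 -0.2191  0.0497 -0.0025 -0.0117 -0.0398 -0.0151 -0.0166  0.0001]
- pos [ 0.555  -0.2711  0.1865] t 29.25 Mz 0.0636 +- 0.0070 F,M,eff [ 3.3956  0.484   0.1065 -0.0051 -0.002   0.0636  0.0469 -0.0914 -0.0002]
t 29.25 pos [ 0.555  -0.2711  0.1865] jaw ang 95.65 axis [ 0.0145 -0.004  -0.9999] F [-0.2953 -0.3409 -3.0337] M [ 0.0057  0.1006 -0.0033] open 0.0511 q [-0.5769  0.0569  1.6844  0.0047  1.3861 -2.2471]
shift [-0.0468  0.0391  0.5063] turn 0.0008128984281433922
```

View pics/sc6.png

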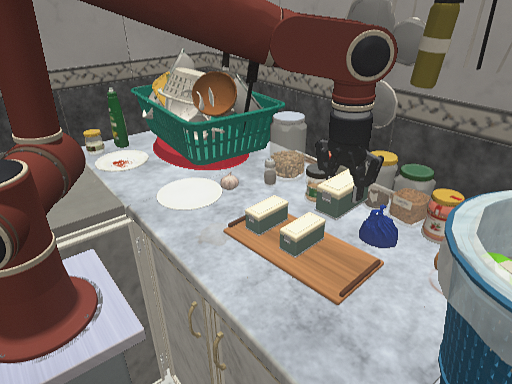

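Tin C rattles: the moment swings between -0.045 and +0.056 N·m with each dart. I'll carry it over the plate.

```bash
python3 -m jog '[[[0,0.002,0.02,0,1],[0,0.005,0.06,0,1],[0,0.008,0.105,0,1],[0,0.012,0.15,0,1],[0.002,0.016,0.195,0,1],[0.004,0.02,0.24,0,1],[0.006,0.024,0.285,0,1],[0.008,0.028,0.33,0,1],[0.01,0.032,0.375,0,1],[0.012,0.036,0.42,0,1],[0.013,0.038,0.455,0,1],[0.013,0.039,0.475,0,1]]]'; python3 -c "
from h import *
goto(.4656,.229,.170)"
```

```text
t: 30.5
tool_pos: [0.4679, 0.2006, 0.1702]
tool_rot: [-1.293, 1.152, 1.272]
contact_force: [0.3, -0.5, -3.8]
opening: 0.0518
t 30.5 pos [0.4679 0.2006 0.1702] jaw ang 95.83 axis [ 0.0139 -0.003  -0.9999] F [ 0.2852 -0.5023 -3.7979] M [-0.0014  0.0718 -0.0201] open 0.0518 q [ 0.2624 -0.1917  1.9486 -0.0066  1.372  -1.4088]
shift [ 0.0001 -0.0006  0.0284] turn 0.0039540727674330905
```

```bash
python3 -m jog '[[[0,0,0.012,0,1],[0,-0.001,0.023,0,1],[0,-0.001,0.028,0,1],[0,-0.001,0.028,0,1],[0,-0.001,0.028,0,1],[0,-0.001,0.028,0,1]]]'; python3 m.py end
python3 - <<'E'
from h import *
goto(.4656,.229,.170)
d=imaging.get_image("scene");cv2.imwrite("pics/sc7.png",d["color"][:,:,::-1])
d=imaging.get_image("top");cv2.imwrite("pics/top7.png",d["color"][:,:,::-1]);lids(d)
E
```

```text
t: 31.1
tool_pos: [0.4663, 0.2279, 0.1701]
tool_rot: [-1.292, 1.153, 1.271]
contact_force: [-0.0, 0.4, -3.2]
opening: 0.0516
end pos [0.466  0.2287 0.1701] t 31.7 Mz 0.0456 +- 0.0091 F,M,eff [ 3.3567  0.0332  0.0341  0.0042  0.0086  0.0456 -0.0361 -0.086  -0.0001]
t 31.7 pos [0.466  0.2287 0.1701] jaw ang 95.83 axis [ 0.0139 -0.0029 -0.9999] F [ 0.0573 -0.1337 -3.6033] M [-0.0198  0.0147 -0.0153] open 0.0516 q [ 0.3166 -0.1656  1.9261 -0.0072  1.3688 -1.3546]
shift [0.0001 0.0004 0.0004] turn 0.0040319606138687755
lid px [277.379 205.   ] ctr mm 544.4 -46.2 size 106.8 48.5 ang of length deg 5.86
lid px [327.314  201.7107] ctr mm 555.5 -166.1 size 106.5 48.1 ang of length deg 5.49
```

View pics/sc7.png

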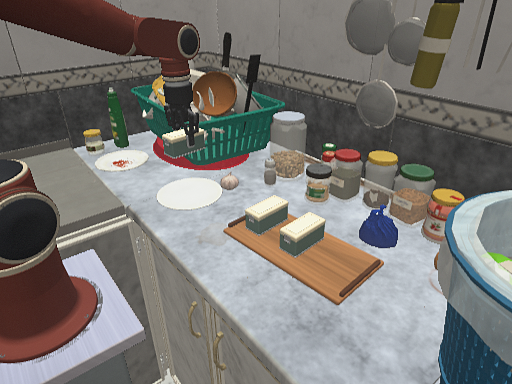

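View pics/top7.png

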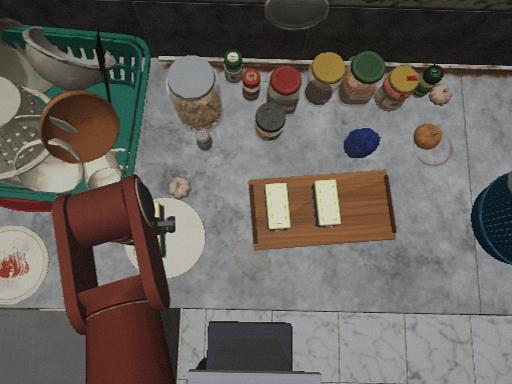

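The tin is held over the plate, at about (184,140) in the scene view, and the two silent tins and the bystanders stand where they were. I'll check that it's level by overlaying a level model box.

Run:
```python
from h import *
d=imaging.get_image("scene");im=d["color"][:,:,::-1].copy()
im=cv2.resize(im[90:180,130:240],None,fx=6,fy=6,interpolation=cv2.INTER_NEAREST)
a=np.radians(5.8);R=np.array([[np.cos(a),-np.sin(a),0],[np.sin(a),np.cos(a),0],[0,0,1]])
c=np.array([.466,.2287,.1701+.0124]);P=[]
for z in(-1,1):
    q=proj(d,[c+R@np.array([.055*x,.026*y,.029*z]) for x,y in((-1,-1),(1,-1),(1,1),(-1,1))])
    cv2.polylines(im,[((q-[130,90]+.5)*6).astype(int)],True,(0,0,255),1)
cv2.imwrite("pics/lev.png",im)
```

```text
(no output)
```

View pics/lev.png

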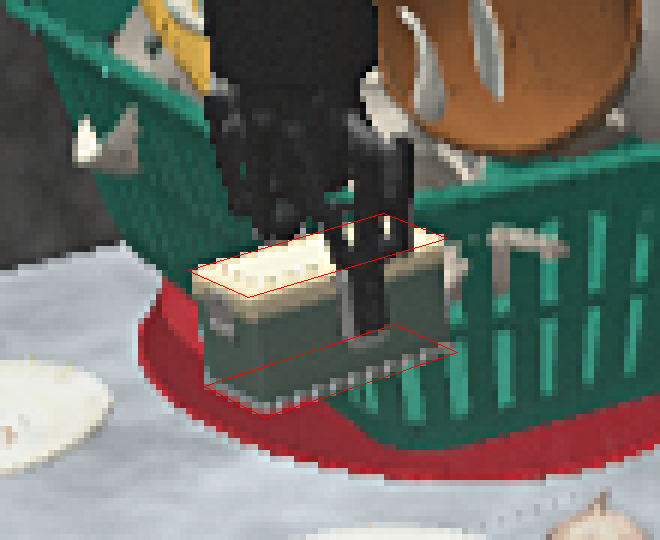

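The level box matches the tin's edges to within about a pixel, so I'm handing in.

```bash
python3 -c "
from station import ctrl
print(ctrl.finish_job(), ctrl.get_obs()['t'])"
```

```text
the job is handed in; nothing more can be done
the job is handed in; nothing more can be done
```

The rattling tin is the third one, tin C, nearest the bin. The arm is holding it level over the empty white plate, and I handed the job in at about 32 s.

- **Shaking:** I shook each tin at least four times along its length. The moments for tins A and B did not follow the shaking and stayed within noise. Tin C's moment swung between about -0.045 and +0.056 N·m with each dart, which matches the ball.
- **Silent tins:** A and B are back upright on the tray. Their lids measure within about 3.5 mm of where they started.
- **Final pose:** Tin C's centre is over the plate centre to within about 1 mm, going by the arm's position. The tin's underside is about 13.6 cm above the plate rim and its centre about 16.5 cm. A level outline drawn over the last picture matched the tin's edges to about a pixel.
- **Bystanders:** The salt shaker, jar and garlic look unmoved in the last top view.

**Checks that fell short:** Single moment readings were too noisy, so I averaged 12 per dart. The gripper itself ended tilted by about 0.8°. It had nearly that tilt when it gripped the tin, so the tin stays level.

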